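Shut and bolt the gas-cartridge cage

ROBOT

A 6-joint arm with a two-finger parallel gripper is mounted at the origin on the work surface. World frame = base frame: x ahead of the robot, y to its left, z up, the work surface at z = 0. Lengths are in m, angles in rad, forces in N, time in s.
With the tool pointing down it reaches from about 0.35 to 0.975 m from the base axis. Payload 4.9 kg.
Tool frame: the origin (TCP) lies midway between the tips of the shut fingers; the grasp point (between the pads) lies 19 mm behind it; z points along the fingers, y is the direction in which the jaws open and shut (so a half turn about z gives the same grasp; the last joint's range is limited). The gripper opens to 85 mm and grips with 20 to 120 N. Pads are 22 mm wide; open, the fingers measure 114 mm over their backs; the gripper's body (76 mm by 85 mm) begins 54 mm behind the grasp point. The pads swing forward as they close: fully open they stand 13 mm farther back than shut.
Start: joints at [1.166, 0.053, 1.613, -0, 1.476, -0.119], TCP at [0.176, 0.6, 0.231] pointing down, gripper open.
Joint ranges: [-3.01, 3.01], [-1.01, 2.22], [0.06, 2.58], [-1.02, 4.17], [0.09, 2.62], [-3.14, 3.14]. Speed limits (rad/s): [2.57, 2.57, 3.14, 3.14, 3.14, 3.14].

INTERFACE

Orientations are given as a rotation vector (axis times angle).
In Python, from cell import arm gives the robot as it stands. The module is installed in compiled form; this text tells all that it offers.
- The arm moves only by the tool send_rows, never from a script. Its argument "commands" is a list of rows, each a list of 7 numbers: the shift along the tool's x, y, z in mm, then the turn, a rotation vector about the tool's x, y, z in rad, then the closure, from 0 (fully open) to 1 (shut). A call has 1 to 12 rows; each row is the pose to reach, as a shift and turn from the pose measured when the call began, along the tool's axes at that moment; what a row does not reach only later rows make up. A row lasts 1/8 s, in which the tool goes at most 62.5 mm and 10.7 degrees, less where a joint would pass 70% of its speed; a pose out of reach is approached as far as the arm can. A call with a gripper value outside its range is refused whole. The fingers move at their own pace and stop on an object; "newtons" is the grip in N (left out, the last holds). Time passes only in rows, so rows that repeat a pose let the fingers close. It gives the time, the measured TCP pose, the force and the opening at its end, in the units of the state.
- arm.get_state(): the state, without advancing time (a new reading comes with each control period).
- arm.get_image(name): name is "scene" or "top" or "wrist"; returns a dict with "img" (420x560x3 uint8, red, green, blue), "fov_y" (degrees; the focal length in pixels is half the picture's height over the tangent of half this angle, whatever the lens; pixels are square), "cx", "cy" (the principal point, pixels), "distortion" ([k1, k2, p1, p2, k3] as OpenCV has them; the pictures are not rectified), "R" (3x3) and "t" (3): a world point X has camera coordinates R X + t; the wrist camera has in their place "mount" (4x4, takes a point from camera to tool coordinates, whose origin is the TCP and whose axes are the flange's). Camera axes: x right, y down, z forward; pixel columns grow to the right and rows downward; lengths in m; the calibration is good to about 2 mm. A picture is of the moment at which its call begins: read the wrist's pose just before it. There is no depth.
- arm.hand_in(): hands the job in, once; it reports no verdict.
Trained networks look in a picture, given as the dict that the camera call returned (one of the last four; its "shot" number tells which), for a name from the list of things; names that differ only in an ending like _2 or _b are one class to them, and where a whole thing is asked for, a point or a joint stands for the part that bears it (a point fixed in the world has none). Each returns a list of dicts, best first, with "score" (0 to 1); they miss things now and then, are a little off and sometimes report something else, mostly with a low value. They report only what shows in the picture. A call takes as long as a camera call.
- arm.recognise(picture, name): "at" ([x, y, z] in m, in the coordinates of the camera as it stood for that picture, good to about 4 mm: the middle of the surface that is visible of it).
- arm.tip_of(picture, name): "at" ([x, y, z] in m, in the coordinates of the camera as it stood for that picture, good to about 4 mm: a listed point, or the origin of a listed thing).
The state is a dict: "clock": time; "qpos": joint angles; "dq": joint speeds; "tau": joint torques, N m; "ee_pos": TCP position; "ee_rot": TCP orientation; "contact_force": force on the tool from outside, world axes, zero at the start; "torque": the same for the moment, N m; "finger_gap": finger opening in m.
Only numpy, scipy, OpenCV 4.12 (cv2) and the standard library are available. Lean on these libraries where they do the work, as an engineer would, in place of code of your own. Each camera call takes 0.05 s, during which the arm holds its last target.

TASK

The door of the gas-cartridge cage stands ajar with its bolt drawn. Push the door fully shut without slamming it, shoot the bolt right home into its keeper, and turn the red handle all the way down into the locking notch, then let go. Leave the can, the hammer and the welding magnet where they are.

Things in the scene. Friction and masses are not known exactly. Their poses are not given: they have to be found in the camera images.
- cage: Fixed grey steel mesh cage with a mesh roof and blue gas cartridges inside; 340 mm wide (y), 200 deep (x), 305 high. Origin: centre of its underside. x points into the cage (its front, with the door, faces -x), y to the left for one facing the front, z up. Front posts and the shut door's face lie at x = -100 mm. The roof (mesh in a frame, underside at z = 300) juts 30 mm out over the front, so a gripper held upright cannot reach the hanging handle: tilt it back, about 40 deg.
- door (a joint): Cage door, 258 mm wide, hinged at the left: hinge line upright at cage x = -100, y = +130 mm. 0 rad = shut against its stop; grows as the free (right) edge swings out to -x; the door turns clockwise seen from above as it opens. Starts 0.06 to 0.18 ajar. Light friction (about 0.18 N m), stays where it is left; while unbolted it follows any pull on the handle.
- bolt (a joint): Slide of the 16 mm round bolt in its barrel on the door, m. 0 = drawn (start), 0.055 = fully shot, a hard stop at each end. Grows toward the door's free edge (cage -y when shut). It can slide only with the handle lifted. From 0.008 on it runs into the keeper, which it enters only if the door is within a few mm of shut (best kept pressed home). Takes about 2 N.
- handle (a joint): Turn of the handle about the bolt's axis, rad. 0 = fully down in a notch (handle hangs 8 deg out from straight down); 1.43 = level, pointing straight out from the door; at most 1.6. Held above about 1.15 it clears the wall between the two notches; lift to about 1.3. The notches are 14 mm wide for the 10 mm handle bar, one at each end of the bolt's travel. Stiff (0.11 N m): it stays at any angle and does not fall by itself, so turn it all the way down.
- grip (a point): Centre of the red handle sleeve: 18 mm thick, 45 mm long along the handle, its centre 63.5 mm from the bolt's axis, its end at 86 mm. Moves with door, bolt and handle. Its z axis is tilted 8 deg from the handle: at handle = 0 its axes are the door's axes.
- barrel (a point): Point on the bolt's axis at the drawn notch, fixed to the door: 30 mm out from the door's face, 265 mm above the table, 152.5 mm from the hinge line along the door. Axes are the door's: -x straight out of the door's face, -y along the bolt toward the free edge, z up. The barrel is a 35 mm thick galvanised tube, 125 mm long (from 35 mm behind to 90 mm ahead of this point), open at the front with a wall between the two notches.
- keeper (a point): Centre of the mouth of the square keeper on the right front post, facing the bolt: opening 21 x 21 mm, 26 mm deep along cage -y, 30 mm out from the cage's front face, 265 mm above the table.
- primer: Bystander: standing spray can of primer, 66 mm thick, 190 high; origin at the centre of its base.
- hammer: Bystander: hammer lying flat before the cage, 260 mm long along its x axis (handle to -x), under 60 mm high; origin under its middle.
- magnet: Bystander: red triangular welding magnet lying flat, sides about 104 mm, 22 high; origin under its middle.

How it is judged:
On the way, in this order (a step that is already met when the one before it is completed fails the run):
1. the door is pushed shut (value of joint door below 0.02 rad), for 0.1 s.
2. with the door shut, the bolt is shot home into the keeper (value of joint door below 0.02 rad and value of joint bolt above 0.049 m), for 0.1 s.
At the end, for the whole second after the job is handed in: Door shut (joint below 0.02 rad), bolt shot at least 49 of its 55 mm into the keeper, handle down in the locking notch (within 0.15 rad of fully down), can, hammer and magnet each within 30 mm of where they were, everything at rest (all of step 2 and value of joint handle below 0.15 rad and distance of each of primer, hammer, magnet from where it was at the start of the episode below 0.03 m and linear speed of each of primer, hammer, magnet below 0.03 m/s); the robot touches nothing.
It fails at once if the door is slammed (swung shut faster than 1.5 rad/s) (velocity of joint door below -1.5 rad/s).
It fails at once if the can, hammer or magnet is moved more than 30 mm (distance of any of primer, hammer, magnet from where it was at the start of the episode above 0.03 m).
It also fails if it takes over 48 s, if anything falls off the work surface, if the arm or the gripper's body presses on something with over 40 N, if the wrist force passes 120 N, or if a joint passes its speed limit or range.

## Working session

There is one attempt and no reset: what is moved stays moved. The work goes in short steps, Python scripts to look and compute and a tool call to move; the robot and the scene stay as the last step left them, time stands still between calls to the robot, and variables do not carry over. Pictures are saved under pics/ and viewed, and the job is handed in when it is done.

Besides the shell and the picture viewer there is one more tool, called after ">>>" by a JSON object that holds its "api" and its "payload", one argument or row to a line. send_rows: Moves the arm, as the interface text tells. Its arguments: {"type":"object","properties":{"commands":{"type":"array"},"newtons":{"type":"number"}},"required":["commands"]}

```bash
mkdir -p pics
cat > h.py <<'E'
from cell import arm
import numpy as np, cv2
from scipy.spatial.transform import Rotation as Ro
def shot(name,f):
    s=arm.get_state(); p=arm.get_image(name)
    cv2.imwrite('pics/'+f,p['img'][:,:,::-1])
    if 'mount' in p:
        M=np.array(p['mount']);T=np.eye(4);T[:3,:3]=Ro.from_rotvec(s['ee_rot']).as_matrix();T[:3,3]=s['ee_pos']
        W=T@M; p['_toW']=W
    else:
        R=np.array(p['R']);t=np.array(p['t']);W=np.eye(4);W[:3,:3]=R.T;W[:3,3]=-R.T@t; p['_toW']=W
    return p
def w(p,at): return (p['_toW']@np.r_[at,1])[:3]
def find(p,n,fn):
    q={k:v for k,v in p.items() if k!='_toW'}
    r=getattr(arm,fn)(q,n)
    return [(round(d['score'],2),np.round(w(p,d['at']),4).tolist()) for d in r[:3]]
E
python3 - <<'E'
from h import *
s=arm.get_state(); print(s)
for c in ['scene','top','wrist']:
    p=shot(c,c+'0.png')
    for n in ['cage','grip','barrel','keeper','primer','hammer','magnet']:
        try: print(c,n,find(p,n,'tip_of'))
        except Exception as e: print(c,n,e)
    print(p['shot'], p['_toW'][:3,3])
print(arm.get_state()['clock'])
E
```

```text
{'clock': 0.0, 'qpos': array([ 1.16601418e+00,  5.33420846e-02,  1.61430505e+00,  1.05025530e-06,
        1.47598516e+00, -1.19009640e-01]), 'dq': array([ 0.00102729, -0.00017125, -0.00308661, -0.00099656, -0.00030178,
        0.00171317]), 'tau': array([-1.07468024e-04, -3.93690848e+01, -3.70170164e+01, -3.38670634e-05,
        7.21293458e-03, -2.80431166e-06]), 'ee_pos': array([0.17594448, 0.59907388, 0.23006557]), 'ee_rot': array([-4.47289093e-01, -3.10905181e+00,  3.09366424e-03]), 'contact_force': array([ 1.03643422, -0.25778072,  0.28529813]), 'torque': array([ 0.03298844, -0.00826761,  0.02479649]), 'finger_gap': 0.08526716677586965}
scene cage [(0.81, [0.7344, 0.0097, 0.0019])]
scene grip []
scene barrel [(0.86, [0.5911, -0.0261, 0.2669])]
scene keeper [(0.7, [0.6262, -0.1457, 0.2643])]
scene primer [(0.44, [0.592, -0.0281, 0.2636])]
scene hammer [(0.82, [0.5334, -0.0385, -0.0018])]
scene magnet [(0.8, [0.5788, 0.2598, -0.0])]
1 [0.82489453 0.25288886 1.18485137]
top cage [(0.64, [0.7344, 0.0064, -0.0024])]
top grip [(0.36, [0.5806, -0.0239, 0.2009])]
top barrel [(0.87, [0.5927, -0.0312, 0.2652])]
top keeper [(0.88, [0.6237, -0.145, 0.2687])]
top primer [(0.96, [0.6129, -0.2622, -0.0001])]
top hammer [(0.93, [0.5339, -0.0359, -0.0027])]
top magnet [(0.82, [0.5823, 0.2602, 0.0019])]
2 [0.5219525  0.02181578 1.10705282]
wrist cage []
wrist grip []
wrist barrel []
wrist keeper []
wrist primer []
wrist hammer []
wrist magnet []
3 [0.11247243 0.61898565 0.37447514]
1.2
```

View images.

View pics/scene0.png

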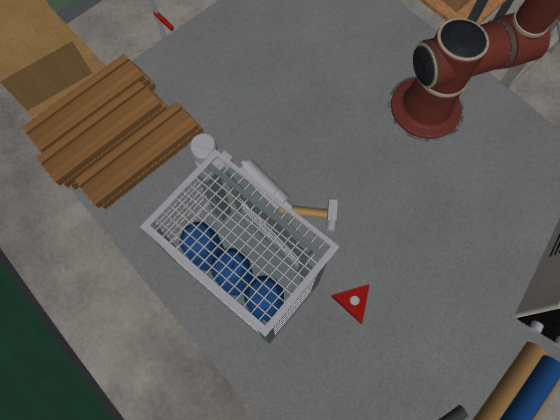

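View pics/top0.png

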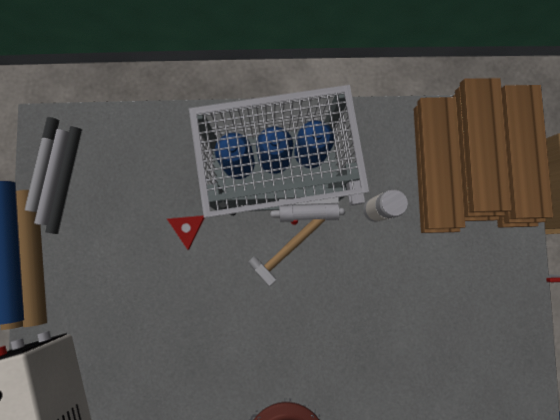

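Run:
```python
import cv2
for f,(a,b,c,d) in {'top0.png':(180,230,180,380),'scene0.png':(130,350,130,350)}.items():
    i=cv2.imread('pics/'+f)
    i=i[80:225,180:410] if f[0]=='t' else i[130:345,130:350]
    cv2.imwrite('pics/c_'+f,cv2.resize(i,None,fx=3.4 if f[0]=='t' else 2.7,fy=3.4 if f[0]=='t' else 2.7,interpolation=cv2.INTER_CUBIC))
```

```text
(no output)
```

View pics/c_top0.png

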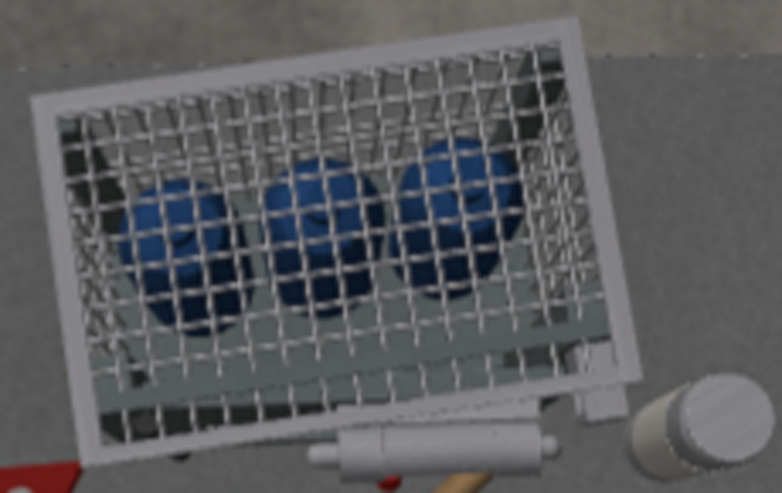

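View pics/c_scene0.png

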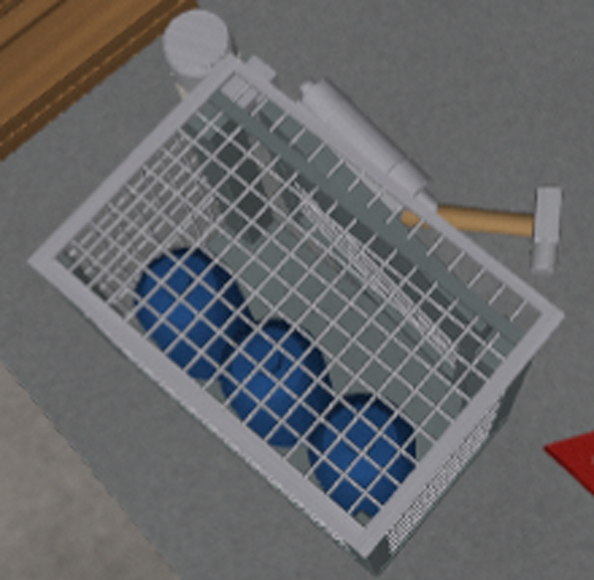

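```bash
cat > fit.py <<'E'
from h import *
from scipy.optimize import least_squares
E
python3 - <<'E'
from h import *
from scipy.optimize import least_squares
P={'top':(shot('top','t1.png'),np.array([(32,97),(577,18),(640,378),(80,463)])/3.4+[180,80],[(.1,.17),(.1,-.17),(-.13,-.17),(-.13,.17)]),
 'scene':(shot('scene','s1.png'),np.array([(237,57),(28,262),(370,572),(563,316)])/2.7+130,[(-.13,-.17),(.1,-.17),(.1,.17),(-.13,.17)])}
def K(p):
    h=p['img'].shape[0]; f=h/2/np.tan(np.radians(p['fov_y'])/2)
    return np.array([[f,0,p['cx']],[0,f,p['cy']],[0,0,1.]]),np.array(p['distortion'],float)
def proj(p,X):
    k,d=K(p); return cv2.projectPoints(np.array(X,float).reshape(-1,3),cv2.Rodrigues(np.array(p['R']))[0],np.array(p['t'],float),k,d)[0].reshape(-1,2)
def cw(v,a): 
    a=np.atleast_2d(a); c,s=np.cos(v[2]),np.sin(v[2])
    return np.c_[v[0]+c*a[:,0]-s*a[:,1],v[1]+s*a[:,0]+c*a[:,1],a[:,2]]
def res(v,names):
    return np.concatenate([(proj(P[n][0],cw(v,[(a,b,.305) for a,b in P[n][2]]))-P[n][1]).ravel() for n in names])
for n in (['top'],['scene'],['top','scene']):
    r=least_squares(res,[.734,.008,.14],args=(n,)); print(n,r.x,np.round(r.fun,1))
v=r.x
print('hinge',cw(v,[-.1,.13,0]),'keeper local from nets', )
c,s=np.cos(v[2]),np.sin(v[2])
for q in [(.6262,-.1457),(.6237,-.145)]:
    d=np.array(q)-v[:2]; print(c*d[0]+s*d[1],-s*d[0]+c*d[1])
for q in [(.5911,-.0261),(.5927,-.0312)]:
    d=np.array(q)-v[:2]; L=np.array([c*d[0]+s*d[1],-s*d[0]+c*d[1]])-[-.1,.13]
    print('barrel rel hinge',L,np.hypot(*L),'theta',np.arctan2(-.03,-.1525)-np.arctan2(L[1],L[0]), np.arctan2(L[0],L[1]))
# bolt ends on top image
p=P['top'][0];k,d=K(p)
px=np.array([(308,455),(557,447)],float)/3.4+[180,80]
u=cv2.undistortPoints(px.reshape(-1,1,2),k,d).reshape(-1,2)
C=p['_toW'][:3,3]
for a in u:
    r_=p['_toW'][:3,:3]@np.r_[a,1]; print('boltend',C+r_*(.265-C[2])/r_[2])
print(arm.get_state()['clock'])
E
```

```text
['top'] [0.73560548 0.00878865 0.12728938] [-0.5 -0.8  0.  -0.6  0.5  0.7  0.   0.6]
['scene'] [0.73673606 0.0154985  0.1263463 ] [-1.4 -0.5  0.2  1.2 -1.1 -2.6  2.3  2. ]
['top', 'scene'] [0.73614659 0.01209271 0.12668933] [-2.1 -1.1 -1.5 -0.8 -1.1  0.5 -1.7  0.4 -2.2 -1.7 -0.5 -0.1 -2.1 -4.2
  1.3  0.6]
hinge [[0.62052243 0.12841577 0.        ]] keeper local from nets
-0.12900265356659807 -0.1426362724998692
-0.13139417216072638 -0.14162600579550935
barrel rel hinge [-0.04870981 -0.14955988] 0.1572920947901818 theta -1.0617016073629724 -2.826738930339273
barrel rel hinge [-0.04776702 -0.15482117] 0.1620224742891085 theta -1.077291091126266 -2.8423284141025666
boltend [0.59124198 0.02544509 0.265     ]
boltend [ 0.59260955 -0.13084129  0.265     ]
1.3
```

```bash
cat >> h.py <<'E'
def target(yaw,tilt):
    z=np.array([np.cos(yaw)*np.sin(tilt),np.sin(yaw)*np.sin(tilt),-np.cos(tilt)]);y=np.array([-np.sin(yaw),np.cos(yaw),0])
    return np.c_[np.cross(y,z),y,z]
def rel(pos,Rt,s=None):
    s=s or arm.get_state(); R0=Ro.from_rotvec(s['ee_rot']).as_matrix()
    return np.r_[1000*R0.T@(np.array(pos)-s['ee_pos']), Ro.from_matrix(R0.T@Rt).as_rotvec()].round(3)
E
python3 - <<'E'
from h import *
print(rel([.50,-.028,.24],target(.01,np.radians(60))).tolist())
E
```

```text
[-487.624, -510.873, -8.689, -0.155, -1.039, -0.268]
```

>>> {"api": "send_rows", "payload": {
  "commands": [
    [-41, -43, -1, -0.013, -0.087, -0.022, 0],
    [-81, -85, -1, -0.026, -0.173, -0.045, 0],
    [-122, -128, -2, -0.039, -0.26, -0.067, 0],
    [-163, -170, -3, -0.052, -0.346, -0.089, 0],
    [-203, -213, -4, -0.065, -0.433, -0.112, 0],
    [-244, -255, -4, -0.078, -0.52, -0.134, 0],
    [-284, -298, -5, -0.09, -0.606, -0.156, 0],
    [-325, -341, -6, -0.103, -0.693, -0.179, 0],
    [-366, -383, -7, -0.116, -0.78, -0.2, 0],
    [-406, -426, -7, -0.129, -0.866, -0.223, 0],
    [-447, -468, -8, -0.142, -0.953, -0.246, 0],
    [-488, -511, -9, -0.155, -1.039, -0.268, 0]
  ],
  "newtons": 30
}}

```text
clock: 2.8
ee_pos: [0.4942, 0.0159, 0.2344]
ee_rot: [-0.002, 2.162, 0.024]
contact_force: [0.5, 1.1, -0.7]
finger_gap: 0.0856
```

Run:
```python
from h import *
s=arm.get_state(); print(s['clock'],s['qpos'],s['ee_pos'],s['contact_force'])
p=shot('wrist','w1.png')
for n in ['grip','barrel','keeper']:
    print(n,find(p,n,'tip_of'))
s=arm.get_state(); print(s['clock'],s['ee_pos']); print(rel([.50,-.028,.24],target(.01,np.radians(60))).tolist())
```

```text
2.8 [-0.24503223 -1.01038005  2.5465908   0.35815204  0.67377234 -1.98677024] [0.49423112 0.01591265 0.23442031] [ 0.52580385  1.13053304 -0.74436385]
grip [(0.68, [0.5833, -0.027, 0.204]), (0.52, [0.7329, 0.0094, 0.0021])]
barrel [(0.76, [0.589, -0.0281, 0.2678])]
keeper [(0.63, [0.6294, -0.1425, 0.264])]
3.0 [0.49362271 0.01703591 0.23380108]
[-9.126, -44.978, 1.026, 0.009, -0.071, -0.015]
```

View pics/w1.png

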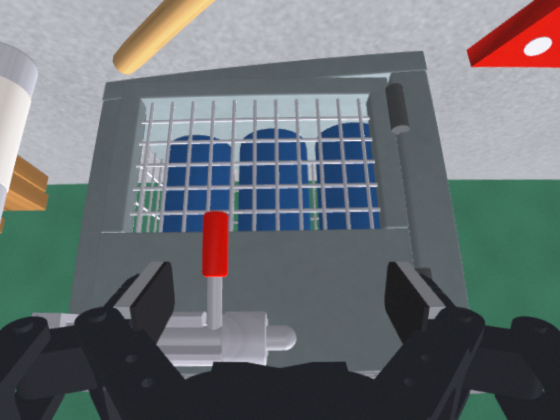

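Run:
```python
from h import *
for p in ([.50,-.028,.24],[.53,-.028,.222]): print(rel(p,target(.01,np.radians(56))).tolist())
```

```text
[-9.126, -44.978, 1.026, 0.009, -0.001, -0.015]
[-11.032, -45.567, 35.955, 0.009, -0.001, -0.015]
```

>>> {"api": "send_rows", "payload": {
  "commands": [
    [-6, -23, 18, 0, 0, -0.01, 0],
    [-11, -46, 36, 0.009, 0, -0.015, 0],
    [-11, -46, 36, 0.009, 0, -0.015, 0]
  ]
}}

```text
clock: 3.38
ee_pos: [0.5304, -0.0273, 0.2214]
ee_rot: [-0.012, 2.168, 0.008]
contact_force: [0.3, -0.5, 0.1]
finger_gap: 0.0855
```

Run:
```python
from h import *
s=arm.get_state(); print(s['clock'],s['qpos'],s['ee_pos'],s['contact_force'])
p=shot('wrist','w2.png')
for n in ['grip','barrel']:
    print(n,find(p,n,'tip_of'))
print(rel([.592,-.028,.187],target(.01,np.radians(56))).tolist())
```

```text
3.375 [-0.34994235 -0.79898468  2.47083221  0.54693677  0.59905515 -2.24557065] [ 0.53040264 -0.0273388   0.22143956] [ 0.29533203 -0.52997823  0.13773347]
grip [(0.64, [0.5831, -0.0259, 0.1993])]
barrel [(0.94, [0.5934, -0.029, 0.2685])]
[-5.399, -2.16, 71.204, 0.003, -0.001, 0.002]
```

View pics/w2.png

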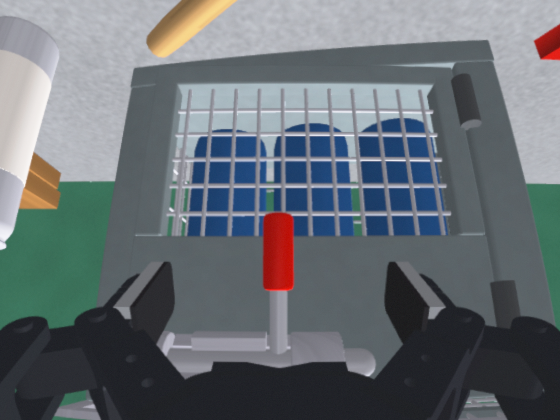

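Run:
```python
from h import *
print(rel([.593,-.0277,.181],target(.01,np.radians(57))).tolist())
```

```text
[-0.992, -1.873, 75.397, 0.003, -0.019, 0.002]
```

>>> {"api": "send_rows", "payload": {
  "commands": [
    [-1, -2, 35, 0, -0.01, 0, 0],
    [-1, -2, 60, 0.003, -0.019, 0, 0],
    [-1, -2, 75, 0.003, -0.019, 0.002, 0],
    [-1, -2, 75, 0.003, -0.019, 0.002, 0]
  ]
}}

```text
clock: 4.03
ee_pos: [0.5926, -0.0261, 0.1809]
ee_rot: [-0.013, 2.147, 0.008]
contact_force: [0.6, 0.1, -0.0]
finger_gap: 0.0857
```

Run:
```python
from h import *
s=arm.get_state(); print(s['clock'],s['qpos'],s['ee_pos'],s['contact_force'],s['torque'])
p=shot('wrist','w3.png')
```

```text
4.025 [-0.28888617 -0.48044811  2.37149055  0.75338275  0.37242798 -2.45605443] [ 0.59255842 -0.0261164   0.18093127] [ 0.62503026  0.07946632 -0.0391564 ] [0.03977408 0.41471425 0.0327863 ]
```

View pics/w3.png

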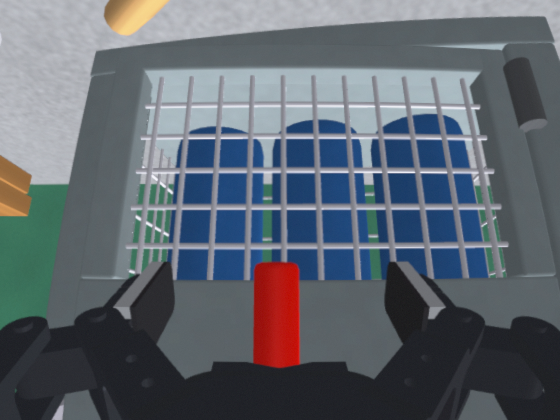

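>>> {"api": "send_rows", "payload": {
  "commands": [
    [0, 0, 0, 0, 0, 0, 1],
    [0, 0, 0, 0, 0, 0, 1],
    [0, 0, 0, 0, 0, 0, 1],
    [0, 0, 0, 0, 0, 0, 1],
    [0, 0, 0, 0, 0, 0, 1]
  ],
  "newtons": 40
}}

```text
clock: 4.7
ee_pos: [0.5927, -0.0273, 0.1821]
ee_rot: [-0.012, 2.145, 0.005]
contact_force: [-2.6, -3.8, 1.1]
finger_gap: 0.0164
```

Run:
```python
from h import *
s=arm.get_state(); print(s['clock'],s['qpos'],s['ee_pos'],s['contact_force'],s['torque'],s['finger_gap'])
p=shot('wrist','w4.png')
```

```text
4.7 [-0.29036721 -0.48228019  2.37155011  0.75269263  0.37124063 -2.45604055] [ 0.59268143 -0.02731652  0.18207053] [-2.59128426 -3.83643817  1.08756381] [-0.4162091   0.48195881 -0.54567815] 0.016401617991951962
```

View pics/w4.png

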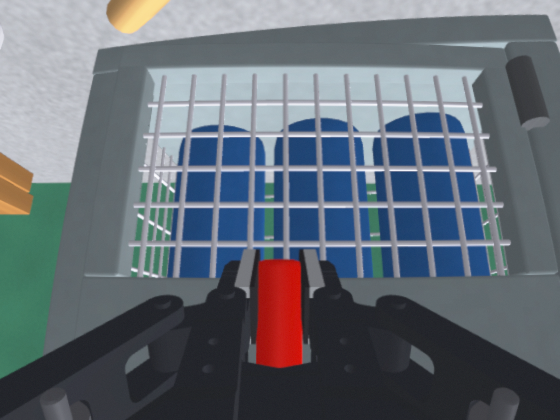

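```bash
cat >> h.py <<'E'
H=np.array([.6199,.1253,0])
def swing(th,s=None):
    s=s or arm.get_state(); Q=Ro.from_rotvec([0,0,th]).as_matrix(); p=s['ee_pos']-H
    return rel(H+Q@p,Q@Ro.from_rotvec(s['ee_rot']).as_matrix(),s)
E
python3 - <<'E'
from h import *
for t in (.02,.04,.06,.08,.1,.12,.13): print(swing(t).tolist())
E
```

```text
[-1.658, -0.544, 2.562, -0.017, -0.0, -0.011]
[-3.321, -1.028, 5.134, -0.034, -0.0, -0.022]
[-4.989, -1.45, 7.712, -0.05, -0.0, -0.033]
[-6.661, -1.81, 10.297, -0.067, -0.0, -0.043]
[-8.338, -2.109, 12.888, -0.084, -0.0, -0.054]
[-10.017, -2.346, 15.483, -0.101, -0.0, -0.065]
[-10.857, -2.442, 16.782, -0.109, -0.0, -0.071]
```

>>> {"api": "send_rows", "payload": {
  "commands": [
    [-1.7, -0.5, 2.6, -0.017, 0, -0.011, 1],
    [-3.3, -1, 5.1, -0.034, 0, -0.022, 1],
    [-5, -1.4, 7.7, -0.05, 0, -0.033, 1],
    [-6.7, -1.8, 10.3, -0.067, 0, -0.043, 1],
    [-8.3, -2.1, 12.9, -0.084, 0, -0.054, 1],
    [-10, -2.3, 15.5, -0.101, 0, -0.065, 1],
    [-10, -2.3, 15.5, -0.101, 0, -0.065, 1]
  ]
}}

```text
clock: 5.62
ee_pos: [0.6109, -0.0295, 0.1819]
ee_rot: [-0.141, 2.142, 0.076]
contact_force: [-17.3, -2.7, 8.5]
finger_gap: 0.0168
```

Run:
```python
from h import *
s=arm.get_state(); print(s['clock'],s['qpos'],s['ee_pos'],s['contact_force'],s['torque'],s['finger_gap'])
print(Ro.from_rotvec(s['ee_rot']).as_matrix())
p=shot('top','t4.png')
i=cv2.imread('pics/t4.png')[80:225,180:410]; cv2.imwrite('pics/t4c.png',cv2.resize(i,None,fx=3.4,fy=3.4))
```

```text
5.625 [-0.35245906 -0.39818592  2.31543161  0.98398209  0.48744666 -2.77482807] [ 0.61086835 -0.02947822  0.18189643] [-17.27374146  -2.74725053   8.50678775] [-0.07748938  0.838693   -0.02056468] 0.016772610941065167
[[-5.39254617e-01 -1.30710325e-01  8.31937058e-01]
 [-7.12840802e-02  9.91420578e-01  1.09561938e-01]
 [-8.39120395e-01 -2.22086828e-04 -5.43945689e-01]]
```

View pics/t4c.png

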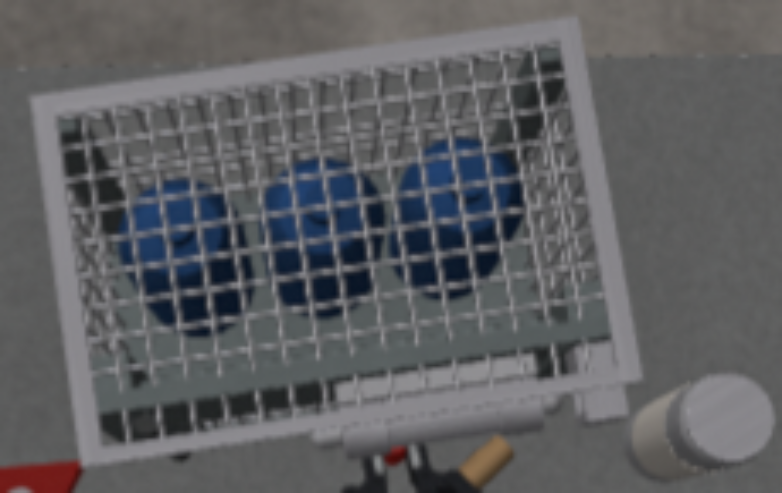

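```bash
cat >> h.py <<'E'
YAW=.128
OUT=np.array([-np.cos(YAW),-np.sin(YAW),0]); UP=np.array([0,0,1.]); BY=np.array([np.sin(YAW),-np.cos(YAW),0]) # bolt direction (shoot)
A0=np.array([.6095,-.0298,.265])
def arc(phis,tilts,push,slide=0,s=None,off=.014):
    s=s or arm.get_state(); R0=Ro.from_rotvec(s['ee_rot']).as_matrix()
    d=s['ee_pos']-off*R0[:,2]-A0; o,u,b=d@OUT,d@UP,d@BY
    r=np.hypot(o,u); a=np.arctan2(o,-u); t0=np.arctan2(-R0[:,2]@OUT,-R0[2,2])
    print('r',r,'ang',a,'handle',a-.1396,'along bolt',b,'tilt',np.degrees(t0))
    out=[]
    for i,(ph,t) in enumerate(zip(phis,tilts)):
        an=ph+.1396
        Rt=target(YAW,np.radians(t))
        sl=slide if np.isscalar(slide) else slide[i]
        C=A0+BY*(b+sl)+r*(OUT*np.sin(an)-UP*np.cos(an))-OUT*push
        out.append(rel(C+off*Rt[:,2],Rt,s).tolist())
    return out
E
python3 - <<'E'
from h import *
ph=np.linspace(0,.6,7)[1:]; t=np.linspace(57,37,7)[1:]
for r in arc(ph,t,.0015): print([round(x,2) for x in r])
E
```

```text
r 0.07614324529917302 ang 0.1366941850134926 handle -0.00290581498650741 along bolt -0.0001250170734404712 tilt 57.05764033192257
[2.97, -0.01, -6.02, 0.0, 0.06, 0.0]
[5.92, 0.01, -13.39, 0.0, 0.12, 0.0]
[8.13, 0.03, -20.99, 0.0, 0.18, 0.0]
[9.57, 0.05, -28.74, 0.0, 0.23, 0.0]
[10.25, 0.07, -36.56, 0.0, 0.29, 0.0]
[10.15, 0.09, -44.38, 0.0, 0.35, 0.0]
```

>>> {"api": "send_rows", "payload": {
  "commands": [
    [3, 0, -6, 0, 0.06, 0, 1],
    [5.9, 0, -13.4, 0, 0.12, 0, 1],
    [8.1, 0, -21, 0, 0.18, 0, 1],
    [9.6, 0, -28.7, 0, 0.23, 0, 1],
    [10.2, 0, -36.6, 0, 0.29, 0, 1],
    [10.1, 0, -44.4, 0, 0.35, 0, 1],
    [10.1, 0, -44.4, 0, 0.35, 0, 1]
  ]
}}

```text
clock: 6.55
ee_pos: [0.5666, -0.0339, 0.1941]
ee_rot: [-0.165, 2.498, 0.059]
contact_force: [-1.3, 1.1, -8.1]
finger_gap: 0.0163
```

Run:
```python
from h import *
s=arm.get_state(); print(s['clock'],s['qpos'],s['ee_pos'],s['contact_force'],s['torque'],s['finger_gap'])
ph=np.linspace(.6,1.32,9)[1:]; t=np.linspace(37,12,9)[1:]
for r in arc(ph,t,.0015): print([round(x,2) for x in r])
p=shot('wrist','w5.png')
```

```text
6.55 [-0.32408307 -0.44644716  2.19872289  0.36564631  0.83588752 -2.19615108] [ 0.5666056  -0.03385011  0.19410563] [-1.25263288  1.0905771  -8.11927987] [0.27910622 1.32187802 0.13756307] 0.01632611900499082
r 0.07875666121746439 ang 0.7112945774584274 handle 0.5716945774584274 along bolt -0.0013865146402750874 tilt 36.6306231317456
[0.96, -0.03, -8.31, 0.01, 0.05, 0.0]
[2.13, 0.01, -15.44, 0.01, 0.1, 0.0]
[2.65, 0.05, -22.62, 0.01, 0.16, 0.0]
[2.53, 0.09, -29.8, 0.01, 0.21, 0.0]
[1.77, 0.12, -36.9, 0.01, 0.27, 0.0]
[0.39, 0.15, -43.89, 0.01, 0.32, 0.0]
[-1.61, 0.19, -50.69, 0.01, 0.38, 0.0]
[-4.2, 0.21, -57.27, 0.01, 0.43, 0.0]
```

View pics/w5.png

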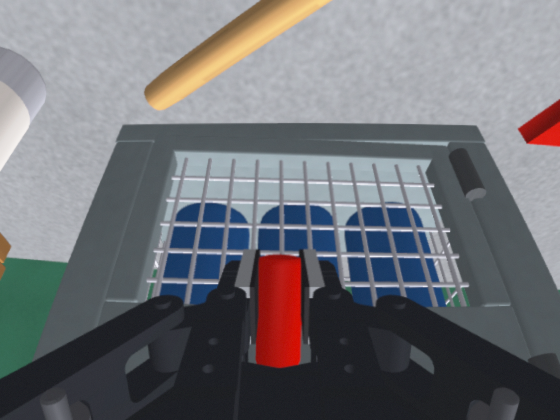

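Run:
```python
from h import *
for c,f in (('wrist','w6.png'),('top','t6.png'),('scene','s6.png')):
    p=shot(c,f)
    for n in ['grip','barrel']: print(c,n,find(p,n,'tip_of'))
i=cv2.imread('pics/t6.png')[80:225,180:410]; cv2.imwrite('pics/t6c.png',cv2.resize(i,None,fx=3.4,fy=3.4))
print(arm.get_state()['clock'])
```

```text
wrist grip [(0.73, [0.5645, -0.0323, 0.2149]), (0.63, [0.7366, 0.0103, -0.001])]
wrist barrel []
top grip [(0.72, [0.5665, -0.0345, 0.2139])]
top barrel []
scene grip [(0.42, [0.7351, 0.0113, 0.002]), (0.38, [0.5657, -0.0335, 0.2134])]
scene barrel [(0.59, [0.6039, -0.0263, 0.2655])]
7.05
```

View pics/t6c.png

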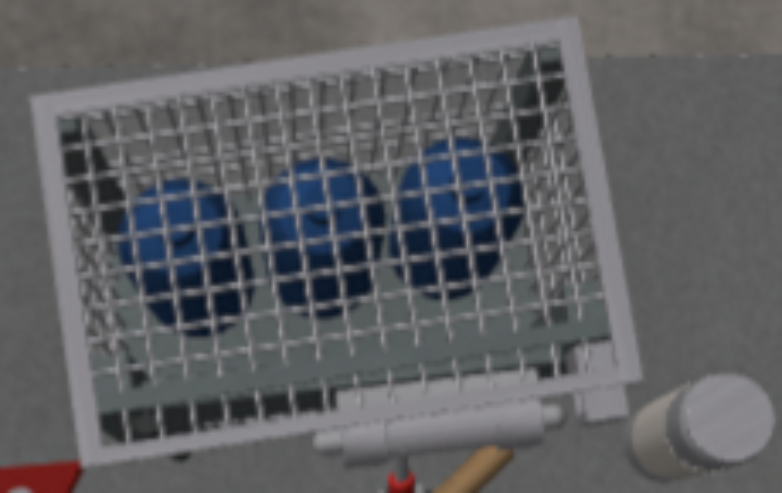

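```bash
sed -i "s/def arc(phis,tilts,push,slide=0,s=None,off=.014):/def arc(phis,tilts,push,slide=0,s=None,off=.014,rr=None):/; s/    out=\[\]/    r=rr or r; out=[]/" h.py
python3 - <<'E'
from h import *
ph=np.linspace(.55,1.32,10)[1:]; t=np.linspace(37,12,10)[1:]
for r in arc(ph,t,.001,rr=.0755): print([round(x,2) for x in r])
E
```

```text
r 0.0760790220583324 ang 0.7223968949416214 handle 0.5827968949416213 along bolt 0.00013202971518356567 tilt 36.917137006750536
[-0.0, -0.01, -3.45, 0.0, 0.05, 0.0]
[1.37, -0.0, -9.92, 0.0, 0.1, 0.0]
[2.19, 0.01, -16.46, 0.0, 0.14, 0.0]
[2.46, 0.02, -23.02, 0.0, 0.19, 0.0]
[2.17, 0.02, -29.55, 0.0, 0.24, 0.0]
[1.33, 0.03, -36.01, 0.0, 0.29, 0.0]
[-0.05, 0.03, -42.35, 0.0, 0.34, 0.0]
[-1.96, 0.04, -48.52, 0.0, 0.39, 0.0]
[-4.38, 0.04, -54.49, 0.0, 0.43, 0.0]
```

>>> {"api": "send_rows", "payload": {
  "commands": [
    [0, 0, -3.5, 0, 0.05, 0, 1],
    [1.4, 0, -9.9, 0, 0.1, 0, 1],
    [2.2, 0, -16.5, 0, 0.14, 0, 1],
    [2.5, 0, -23, 0, 0.19, 0, 1],
    [2.2, 0, -29.5, 0, 0.24, 0, 1],
    [1.3, 0, -36, 0, 0.29, 0, 1],
    [0, 0, -42.3, 0, 0.34, 0, 1],
    [-2, 0, -48.5, 0, 0.39, 0, 1],
    [-4.4, 0, -54.5, 0, 0.43, 0, 1],
    [-4.4, 0, -54.5, 0, 0.43, 0, 1]
  ]
}}

```text
clock: 8.3
ee_pos: [0.542, -0.0392, 0.2466]
ee_rot: [-0.191, 2.912, 0.018]
contact_force: [3.3, 2.2, -2.0]
finger_gap: 0.0163
```

Run:
```python
from h import *
for c,f in (('top','t7.png'),('scene','s7.png')):
    p=shot(c,f)
    for n in ['grip','barrel']: print(c,n,find(p,n,'tip_of'))
i=cv2.imread('pics/t7.png')[80:245,180:410]; cv2.imwrite('pics/t7c.png',cv2.resize(i,None,fx=3.4,fy=3.4))
s=arm.get_state(); print(s['clock'],s['qpos'],s['ee_pos'],s['contact_force'],s['torque'],s['finger_gap'])
arc([],[],0)
```

```text
top grip [(0.52, [0.5448, -0.0391, 0.2605]), (0.35, [0.6241, -0.1463, 0.2701])]
top barrel [(0.84, [0.6091, -0.0332, 0.2658]), (0.7, [0.584, 0.2611, -0.0008])]
scene grip [(0.61, [0.5413, -0.042, 0.2602])]
scene barrel [(0.98, [0.6042, -0.0287, 0.2651])]
8.6 [-0.25146164 -0.30431125  1.92660113  0.0824799   1.31489825 -1.96528836] [ 0.54041908 -0.03922344  0.24507988] [4.27028488 1.712454   1.21307302] [ 0.27774282 -0.65453754 -0.33095192] 0.01638402142661391
r 0.07304239313940064 ang 1.4850209855743715 handle 1.3454209855743715 along bolt 0.0005110636061365359 tilt 12.604854243565716
```

View pics/t7c.png

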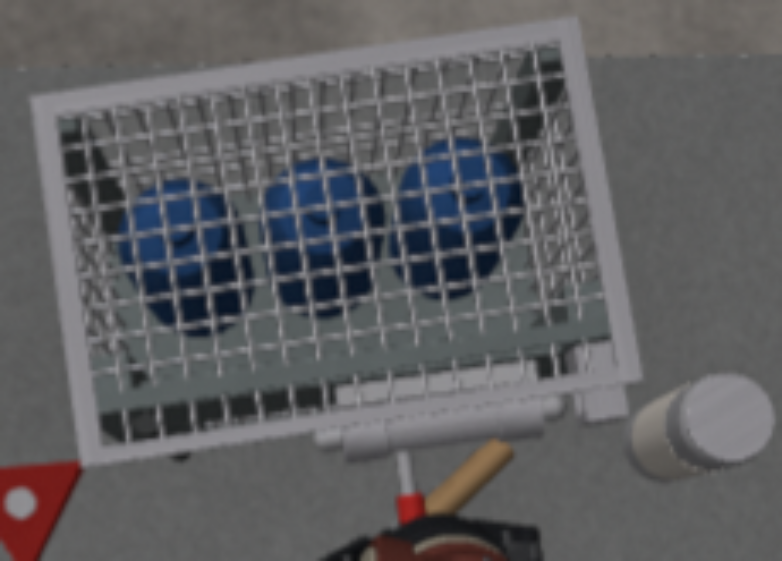

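Run:
```python
from h import *
for a in (.004,.007): print([round(x,2) for x in arc([1.34],[12],a)[0]])
```

```text
r 0.07304239313940064 ang 1.4850209855743715 handle 1.3454209855743715 along bolt 0.0005110636061365359 tilt 12.604854243565716
[-3.7, 0.01, 1.26, -0.0, 0.01, 0.0]
r 0.07304239313940064 ang 1.4850209855743715 handle 1.3454209855743715 along bolt 0.0005110636061365359 tilt 12.604854243565716
[-6.63, 0.0, 1.92, -0.0, 0.01, 0.0]
```

>>> {"api": "send_rows", "payload": {
  "commands": [
    [-2, 0, 0.6, 0, 0, 0, 1],
    [-4, 0, 1.2, 0, 0, 0, 1],
    [-6, 0, 1.7, 0, 0, 0, 1],
    [-6, 0, 1.7, 0, 0, 0, 1],
    [-6, 0, 1.7, 0, 0, 0, 1]
  ]
}}

```text
clock: 9.22
ee_pos: [0.5451, -0.0389, 0.2437]
ee_rot: [-0.192, 2.921, 0.017]
contact_force: [-6.6, -3.5, 1.6]
finger_gap: 0.0163
```

Run:
```python
from h import *
s=arm.get_state(); print(s['clock'],s['qpos'],s['ee_pos'],s['contact_force'],s['torque'],s['finger_gap'])
arc([],[],0)
p=shot('top','t8.png')
i=cv2.imread('pics/t8.png')[80:245,180:410]; cv2.imwrite('pics/t8c.png',cv2.resize(i,None,fx=3.4,fy=3.4))
```

```text
9.225 [-0.24701114 -0.28798981  1.91535246  0.0792269   1.3140616  -1.96149915] [ 0.54507107 -0.03885732  0.24373852] [-6.56117129 -3.46014085  1.6330654 ] [-0.44037041  0.93216637  0.13875371] 0.016295253400580027
r 0.06846431527334287 ang 1.4598039258975006 handle 1.3202039258975007 along bolt 0.0007355520778926806 tilt 12.310824406028544
```

View pics/t8c.png

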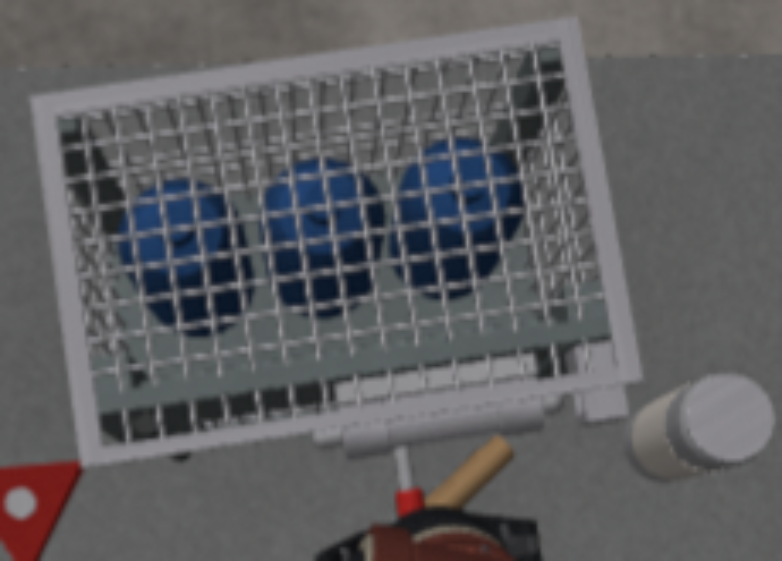

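Run:
```python
from h import *
for r in arc([1.33]*3,[12]*3,.002,slide=[.006,.03,.056]): print([round(x,2) for x in r])
```

```text
r 0.06845951280096133 ang 1.4597488590673777 handle 1.3201488590673778 along bolt 0.0007394098263470688 tilt 12.312224483007821
[-1.93, -5.98, -0.23, -0.0, 0.01, 0.0]
[-1.85, -29.98, -0.2, -0.0, 0.01, 0.0]
[-1.76, -55.98, -0.15, -0.0, 0.01, 0.0]
```

>>> {"api": "send_rows", "payload": {
  "commands": [
    [-2, -5, -0.2, 0, 0, 0, 1],
    [-2, -10, -0.2, 0, 0, 0, 1],
    [-2, -15, -0.2, 0, 0, 0, 1],
    [-2, -20, -0.2, 0, 0, 0, 1],
    [-2, -25, -0.2, 0, 0, 0, 1],
    [-2, -30, -0.2, 0, 0, 0, 1],
    [-2, -30, -0.2, 0, 0, 0, 1]
  ]
}}

```text
clock: 10.15
ee_pos: [0.5493, -0.0686, 0.2435]
ee_rot: [-0.192, 2.926, 0.018]
contact_force: [-8.4, -2.0, 2.0]
finger_gap: 0.0166
```

Run:
```python
from h import *
s=arm.get_state(); print(s['clock'],s['qpos'],s['ee_pos'],s['contact_force'],s['torque'],s['finger_gap'])
for r in arc([1.33]*3,[12]*3,.0015,slide=[.006,.02,.030]): print([round(x,2) for x in r])
```

```text
10.15 [-0.30271181 -0.26366997  1.89560466  0.0891606   1.31927233 -2.01835782] [ 0.5492771  -0.06855783  0.24350083] [-8.4182358  -1.97651732  1.99539423] [-0.17101794  1.02349329 -0.13548759] 0.01656815101378538
r 0.06804137795307535 ang 1.4558204500475982 handle 1.3162204500475982 along bolt 0.030742840753712787 tilt 12.01542167668392
[-1.54, -6.0, -0.62, -0.0, 0.0, 0.0]
[-1.5, -20.0, -0.61, -0.0, 0.0, 0.0]
[-1.47, -30.0, -0.6, -0.0, 0.0, 0.0]
```

Bolt has moved 30 mm freely (past 8 mm, so it is entering the keeper). Continue to the stop.

>>> {"api": "send_rows", "payload": {
  "commands": [
    [-1.5, -5, -0.6, 0, 0, 0, 1],
    [-1.5, -10, -0.6, 0, 0, 0, 1],
    [-1.5, -15, -0.6, 0, 0, 0, 1],
    [-1.5, -20, -0.6, 0, 0, 0, 1],
    [-1.5, -24, -0.6, 0, 0, 0, 1],
    [-1.5, -26, -0.6, 0, 0, 0, 1],
    [-1.5, -26, -0.6, 0, 0, 0, 1]
  ]
}}

```text
clock: 11.02
ee_pos: [0.5525, -0.0927, 0.2435]
ee_rot: [-0.193, 2.93, 0.024]
contact_force: [-8.3, 4.1, 3.2]
finger_gap: 0.0162
```

Run:
```python
from h import *
s=arm.get_state(); print(s['clock'],s['qpos'],s['ee_pos'],s['contact_force'],s['torque'],s['finger_gap'])
for r in arc([1.33]*3,[12]*3,.0015,slide=[.006,.02,.030]): print([round(x,2) for x in r])
p=shot('top','t9.png')
i=cv2.imread('pics/t9.png')[80:245,180:410]; cv2.imwrite('pics/t9c.png',cv2.resize(i,None,fx=3.4,fy=3.4))
```

```text
11.025 [-0.34799986 -0.24050821  1.87612354  0.09990675  1.32584086 -2.06594838] [ 0.55251405 -0.09273065  0.2434943 ] [-8.29407322  4.13051522  3.22239874] [0.62985803 0.97314657 0.22880218] 0.016211977272995615
r 0.0678567819391873 ang 1.4555963986360518 handle 1.315996398636052 along bolt 0.05519423350752184 tilt 11.763158665374522
[-1.6, -6.06, -0.66, 0.0, -0.0, 0.0]
[-1.55, -20.05, -0.71, 0.0, -0.0, 0.0]
[-1.52, -30.05, -0.75, 0.0, -0.0, 0.0]
```

View pics/t9c.png

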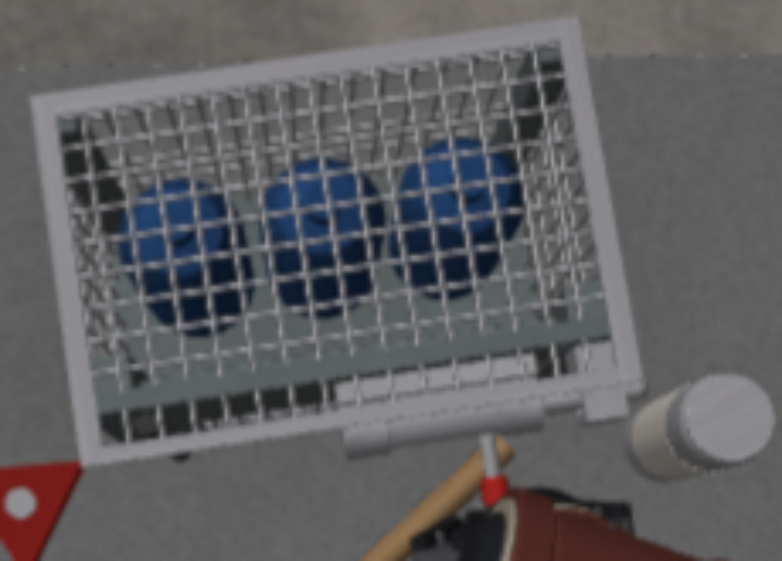

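Run:
```python
from h import *
ph=np.linspace(1.32,.62,10)[1:]; t=np.linspace(12,32,10)[1:]
for r in arc(ph,t,.0005,slide=.0005): print([round(x,2) for x in r])
```

```text
r 0.06786870592472398 ang 1.45517094952782 handle 1.31557094952782 along bolt 0.05516484277246707 tilt 11.760110353362476
[-0.83, -0.57, 5.06, 0.0, -0.04, 0.0]
[-1.49, -0.59, 10.3, 0.0, -0.08, 0.0]
[-2.56, -0.62, 15.49, 0.0, -0.12, 0.0]
[-4.03, -0.64, 20.61, 0.0, -0.16, 0.0]
[-5.9, -0.67, 25.62, 0.0, -0.2, 0.0]
[-8.16, -0.69, 30.49, 0.0, -0.24, 0.0]
[-10.79, -0.72, 35.19, 0.0, -0.28, 0.0]
[-13.79, -0.74, 39.69, 0.0, -0.31, 0.0]
[-17.14, -0.77, 43.96, 0.0, -0.35, 0.0]
```

>>> {"api": "send_rows", "payload": {
  "commands": [
    [-0.8, -0.6, 5, 0, -0.04, 0, 1],
    [-1.5, -0.6, 10.3, 0, -0.08, 0, 1],
    [-2.6, -0.6, 15.5, 0, -0.12, 0, 1],
    [-4, -0.6, 20.6, 0, -0.16, 0, 1],
    [-5.9, -0.7, 25.6, 0, -0.2, 0, 1],
    [-8.2, -0.7, 30.5, 0, -0.24, 0, 1],
    [-10.8, -0.7, 35.2, 0, -0.28, 0, 1],
    [-13.8, -0.7, 39.7, 0, -0.31, 0, 1],
    [-17.1, -0.8, 44, 0, -0.35, 0, 1],
    [-17.1, -0.8, 44, 0, -0.35, 0, 1]
  ]
}}

```text
clock: 12.32
ee_pos: [0.5775, -0.0893, 0.203]
ee_rot: [-0.17, 2.583, 0.055]
contact_force: [-3.5, 2.6, 0.2]
finger_gap: 0.0162
```

Run:
```python
from h import *
s=arm.get_state(); print(s['clock'],s['qpos'],s['ee_pos'],s['contact_force'],s['torque'],s['finger_gap'])
ph=np.linspace(.6,0,9)[1:]; t=np.linspace(32,47,9)[1:]
for r in arc(ph,t,.0005,slide=.000): print([round(x,2) for x in r])
p=shot('wrist','w9.png')
```

```text
12.325 [-0.41635318 -0.34754887  2.08951216  0.34964494  0.94614565 -2.25865989] [ 0.57745841 -0.08930281  0.20298602] [-3.47068957  2.58628225  0.16525672] [0.2730813  0.3545966  0.27312622] 0.01620647359388535
r 0.06851962994086339 ang 0.7506197122915603 handle 0.6110197122915604 along bolt 0.055017001917298615 tilt 31.725036911523894
[-2.75, -0.13, 5.87, 0.01, -0.04, 0.0]
[-5.16, -0.17, 10.59, 0.01, -0.07, 0.0]
[-7.92, -0.2, 15.14, 0.01, -0.1, 0.0]
[-11.01, -0.23, 19.5, 0.01, -0.14, 0.0]
[-14.43, -0.27, 23.62, 0.01, -0.17, 0.0]
[-18.15, -0.3, 27.5, 0.01, -0.2, 0.0]
[-22.16, -0.33, 31.11, 0.01, -0.23, 0.0]
[-26.43, -0.35, 34.42, 0.01, -0.27, 0.0]
```

View pics/w9.png

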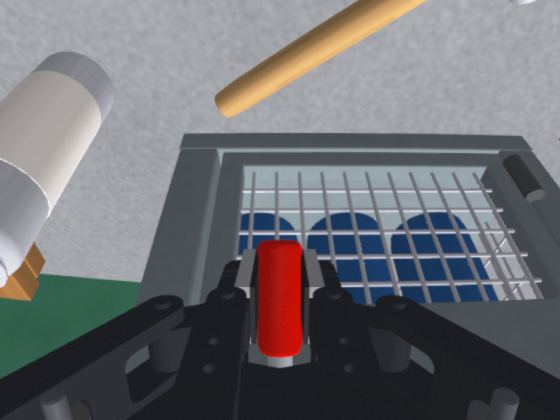

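>>> {"api": "send_rows", "payload": {
  "commands": [
    [-2.7, -0.1, 5.9, 0, -0.04, 0, 1],
    [-5.2, -0.2, 10.6, 0, -0.07, 0, 1],
    [-7.9, -0.2, 15.1, 0, -0.1, 0, 1],
    [-11, -0.2, 19.5, 0, -0.14, 0, 1],
    [-14.4, -0.3, 23.6, 0, -0.17, 0, 1],
    [-18.2, -0.3, 27.5, 0, -0.2, 0, 1],
    [-22.2, -0.3, 31.1, 0, -0.23, 0, 1],
    [-26.4, -0.3, 34.4, 0, -0.27, 0, 1],
    [-28, -0.3, 35.4, 0, -0.27, 0, 1],
    [-28, -0.3, 35.4, 0, -0.27, 0, 1]
  ]
}}

```text
clock: 13.62
ee_pos: [0.6175, -0.0839, 0.186]
ee_rot: [-0.156, 2.321, 0.073]
contact_force: [-28.9, -2.3, 10.7]
finger_gap: 0.0164
```

Run:
```python
from h import *
s=arm.get_state(); print(s['clock'],s['qpos'],s['ee_pos'],s['contact_force'],s['torque'],s['finger_gap'])
for r in arc([0,-.03],[47,47],.002,slide=.000): print([round(x,2) for x in r])
p=shot('wrist','w10.png')
print(find(p,'grip','tip_of'))
p=shot('scene','s10.png'); print(find(p,'grip','tip_of'))
```

```text
13.625 [-0.43693574 -0.31726671  2.17750426  0.69021032  0.67451391 -2.5572916 ] [ 0.61751774 -0.08385202  0.18601905] [-28.88177761  -2.29209554  10.73384471] [-0.19119115  2.04452515  0.33073516] 0.016387417682194837
r 0.06999966531667097 ang 0.1311430243104716 handle -0.008456975689528412 along bolt 0.05475512742050814 tilt 46.80520602593893
[-1.07, -0.13, 0.97, 0.01, -0.0, 0.0]
[-2.31, -0.15, 2.67, 0.01, -0.0, 0.0]
[(0.74, [0.6069, -0.083, 0.2021])]
[]
```

View pics/w10.png

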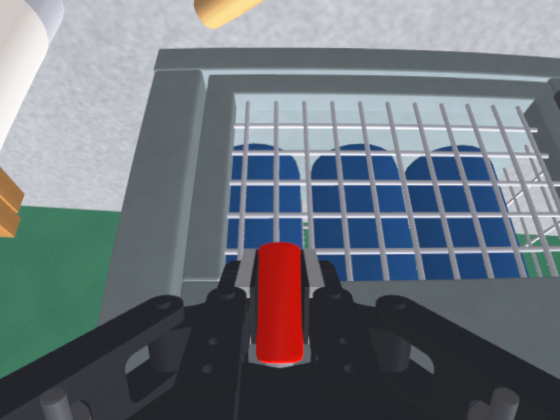

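>>> {"api": "send_rows", "payload": {
  "commands": [
    [0, 0, 0, 0, 0, 0, 0.5],
    [0, 0, 0, 0, 0, 0, 0.5],
    [0, 0, 0, 0, 0, 0, 0.5],
    [0, 0, 0, 0, 0, 0, 0.5]
  ]
}}

```text
clock: 14.32
ee_pos: [0.6177, -0.0838, 0.1861]
ee_rot: [-0.156, 2.32, 0.073]
contact_force: [-0.7, -0.4, -0.1]
finger_gap: 0.0427
```

Run:
```python
from h import *
s=arm.get_state(); print(s['clock'],s['qpos'],s['ee_pos'],s['contact_force'],s['torque'],s['finger_gap'])
p=shot('wrist','w11.png')
```

```text
14.325 [-0.43675415 -0.31700205  2.17725551  0.6903244   0.67425793 -2.5572696 ] [ 0.61766819 -0.08382534  0.18608336] [-0.73069949 -0.39255335 -0.07400485] [-0.0505004   0.38677451 -0.01830821] 0.04274733843442331
```

View pics/w11.png

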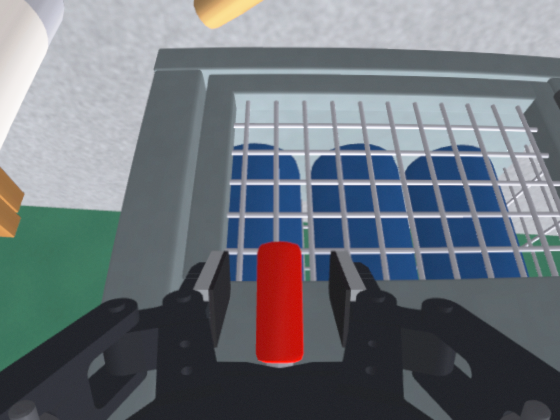

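>>> {"api": "send_rows", "payload": {
  "commands": [
    [0, 0, -15, 0, 0, 0, 0.5],
    [0, 0, -40, 0, 0, 0, 0.5],
    [0, 0, -65, 0, 0, 0, 0.5],
    [0, 0, -90, 0, 0, 0, 0.5],
    [0, 0, -110, 0, 0, 0, 0.5],
    [0, 0, -110, 0, 0, 0, 0.5]
  ]
}}

```text
clock: 15.12
ee_pos: [0.5385, -0.0956, 0.2633]
ee_rot: [-0.156, 2.317, 0.07]
contact_force: [-0.1, -0.1, -0.5]
finger_gap: 0.0426
```

Run:
```python
from h import *
s=arm.get_state(); print(s['clock'],s['qpos'],s['ee_pos'],s['contact_force'])
p=shot('wrist','w12.png')
for n in ['grip','barrel','keeper']: print(n,find(p,n,'tip_of'))
p=shot('top','t12.png')
for n in ['barrel','primer','hammer','magnet']: print(n,find(p,n,'tip_of'))
print(A0+BY*.055+OUT*.0088)
```

```text
15.125 [-0.56092526 -0.63845846  2.25983209  0.62355287  0.93448838 -2.49207788] [ 0.53845333 -0.09562857  0.26333584] [-0.1064804  -0.12561657 -0.48977544]
grip [(0.95, [0.6098, -0.0831, 0.2036])]
barrel []
keeper []
barrel []
primer [(0.73, [0.6142, -0.2589, 0.0014])]
hammer [(0.55, [0.5338, -0.0367, -0.0044]), (0.54, [0.6248, -0.1429, 0.2702])]
magnet [(0.97, [0.5817, 0.2589, 0.0025])]
[ 0.60779278 -0.08547338  0.265     ]
```

View pics/w12.png

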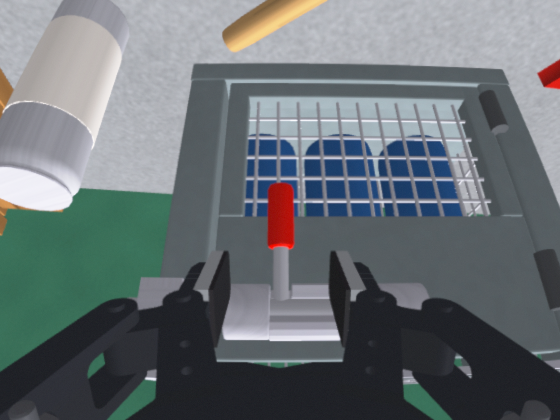

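View pics/t12.png

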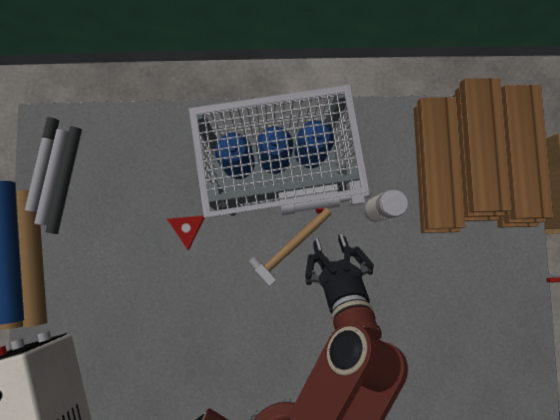

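Run:
```python
from h import *
print(arm.hand_in())
```

```text
the job is handed in; nothing more can be done
None
```

The door is shut, the bolt is shot into its keeper, the handle is down in the locking notch, and I handed the job in at about 15.5 s of the 48 s allowed.

**What I did:** I gripped the hanging handle with the tool tilted back about 57° and swung the door gently shut, pressing about 17 N onto its stop. I lifted the handle to about 1.3 rad. The door drifted slightly open during the lift, by about 0.04 rad at most. I pressed it shut again before sliding the bolt to its stop, then turned the handle down, let go and backed off about 110 mm.

**Last checks:**
- **Bolt:** the gripper travelled about 54.5 mm along the bolt before it met its stop. The final wrist and top pictures show the bolt in the keeper.
- **Handle:** the grip point measured [0.610, -0.083, 0.204] m, against [0.608, -0.085, 0.202] m expected for fully down and shot.
- **Bystanders:** the top camera found the can, hammer and magnet within about 4 mm of where they started.
- **Contact:** the force on the tool was near zero after retreating, so the robot touches nothing.

**What did not fully check out:** the networks did not find the barrel or keeper from the final wrist view, nor the barrel from the top view. That the door is shut therefore rests on the grip position, the pictures and the earlier contact forces. The cage position fitted from the scene camera differed by about 7 mm in y from the top camera; I used the top camera's fit, which matched the contacts I felt.

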